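# Roll a dispenser's measuring glass into the vee cradle and clamp it

## Robot

A 7-joint arm with a two-finger parallel gripper is mounted at the origin on the work surface. World frame = base frame: x ahead of the robot, y to its left, z up, the work surface at z = 0. Lengths are in m, angles in degrees, forces in N, time in s.
With the tool pointing down it reaches from about 0.425 to 0.875 m from the base axis. Payload 4.7 kg.
Tool frame: the origin (TCP) lies on the centre line of the jaws, within the pads' length; the fingertips stand ahead of it and the grasp point (between the pads) lies 2 mm behind it (env.tip_reach is the x of the fingertips in the tool frame, in m); x points along the fingers, z is the direction in which the jaws open and shut, and the axes are right-handed (so a half turn about x gives the same grasp; the last joint's range is limited). The gripper opens to 87 mm and grips with 3 to 60 N. Pads are 19 mm wide; open, the fingers measure 117 mm over their backs; the gripper's body (75 mm by 190 mm) begins 51 mm behind the grasp point.
Start: joints at [72.084, 18.392, -4.016, 83.108, 1.295, 78.541, -3.26], TCP at [0.209, -0.616, 0.24] pointing down, gripper open.
Joint ranges: [-163.93, 163.93], [-17.29, 119.83], [-79.2, 71.16], [3.27, 140.29], [-89.18, 269.18], [5.43, 117.66], [-154.24, 154.24]. Speed limits (degrees/s): [147.25, 147.25, 180, 180, 180, 180, 180].

## Interface

Orientations are given as [roll, pitch, yaw] about the fixed x, y, z axes, in that order (R = Rz(yaw) Ry(pitch) Rx(roll)).
In Python, from cell import telemetry, optics, env, models gives the robot as it stands.
- The arm moves only by the shell command python3 -m pendant 'ROWS' [FORCE]. ROWS is JSON, a list of rows, each a list of 3 entries, a list of its own where there are three numbers: the finger opening in mm, from 0 to 87, then the shift along the tool's x, y, z in mm, then the turn, a rotation vector about the tool's x, y, z in rad. A call has 1 to 10 rows; each row is the pose to reach, as a shift and turn from the pose commanded when the call began, along the tool's axes at that moment; what a row does not reach only later rows make up. A row lasts 1/12 s, in which the tool goes at most 41.7 mm and 7.16 degrees, less where a joint would pass 70% of its speed; a pose out of reach is approached as far as the arm can. A call with a gripper value outside its range is refused whole. The fingers move at their own pace and stop on an object; FORCE is the grip in N (left out, the last holds). Time passes only in rows, so rows that repeat a pose let the fingers close. It gives the time, the measured TCP pose, the force and the opening at its end, in the units of the state.
- telemetry.get_obs(): the state, without advancing time (a new reading comes with each control period).
- optics.read_camera(name): name is "scene" or "top" or "wrist"; returns a dict with "image" (400x640x3 uint8, blue, green, red), "range_z" (400x640 float32, m along the optical axis (not along the pixel's ray), 0 where there is no reading), "fx", "fy", "cx", "cy" (pixels), "k1" (the pictures are not rectified: a ray, as slopes to the right and down, at radius r is drawn at 1 + k1 r^2 times it, then the intrinsics apply), "cam_to_world" (4x4, takes a point from camera to world coordinates). Camera axes: x right, y up, looking along -z (the intrinsics and any distortion apply to the point x, -y, -z); pixel columns grow to the right and rows downward; lengths in m; the calibration is good to about 2 mm. A picture is of the moment at which its call begins.
- env.sign_off(): hands the job in, once; it reports no verdict.
Trained networks look in the newest picture that a camera, given by its name, has taken for a name from the list of things; names that differ only in an ending like _2 or _b are one class to them, and where a whole thing is asked for, a point or a joint stands for the part that bears it (a point fixed in the world has none). Each returns a list of dicts, best first, with "confidence" (0 to 1); they miss things now and then, are a little off and sometimes report something else, mostly with a low value. They report only what shows in the picture. A call takes as long as a camera call. They do not tell look-alikes from the thing itself.
- models.masks_of(camera, label): "pixels" (400x640 bool, what is visible of it) and "extent" ([left, top, right, bottom] as shares, 0 to 1, of the picture: columns of its width, rows of its height, round what is visible of it).
- models.landmark_of(camera, label): "centre" ([row, column] as shares, 0 to 1, of the picture: columns of its width, rows of its height: a listed point, or the origin of a listed thing).
The state is a dict: "time_s": time; "qpos": joint angles; "joint_velocities": joint speeds; "effort": joint torques, N m; "tool_pos": TCP position; "tool_rot": TCP orientation; "force": force on the tool from outside, world axes, zero at the start; "wrist_torque": the same for the moment, N m; "grip_width": finger opening in m.
Only numpy, scipy, OpenCV 4.12 (cv2) and the standard library are available. Lean on these libraries where they do the work, as an engineer would, in place of code of your own. Each camera call takes 0.05 s, during which the arm holds its last target.

## Task

Gently roll the big measuring glass off its ledge into the vee of the cradle, without lifting it, and let it settle there by itself. Then press the clamp down until its foot bears snugly on the glass and let go, leaving the glass gripped in the vee; it is glass, so push and clamp softly, and leave the other things on the counter alone.

Things in the scene. Friction and masses are not known exactly. Their poses are not given: they have to be found in the camera images.
- glass: Dispenser's measuring glass: clear closed tube with white rings and steel end collars, one smooth cylinder 90 mm across, 160 mm long, 0.44 to 0.72 kg, too thick to grip. Origin mid-axis, x along the axis (y, z turn as it rolls). On the ledge parallel to the vee within 2 degrees, up to 20 mm off the cradle's middle along it, centre 89 mm and top 134 mm high. Press it with under 20 N: touch it at 20 mm/s or less.
- cradle: Metal vee cradle fixed to the counter, 170 (x) by 290 mm (y). Origin at counter height under the middle of the vee's bottom line; x along the vee, y from the vee to the ledge, z up. Vee: 90 degree groove, 72 mm wide at its mouth (y -36 to 36 mm), mouth 44 mm and bottom 8 mm above the counter. Clamp post at x 0, y -85 mm, 36 by 22 mm, 264 mm high.
- ledge_top (a point): Point on top of the cradle's flat, smooth feed ledge: x 0, y 100 mm, 44 mm high. The ledge spans y 36 to 172 mm, 150 mm in x, with a strip 4 mm high along its outer edge (y 166 to 170 mm). The glass's axis starts at y 88 to 112 mm. It rolls freely when pushed at mid-height; once its axis is past the lip (y 36 mm) it drops into the vee and centres by itself.
- vee_seat (a point): Where the middle of the seated glass belongs: on the cradle's z axis, 71.6 mm above the counter; the seated glass's top is then 116.6 mm high.
- clamp: Clamp sliding straight down the post; stays where left. Arm 30 mm wide (x) from post to over the vee's middle, black press cap 44 mm across on top. Origin: centre of the cap's flat top, over the vee's bottom line, cradle x 0; starts 243 to 255 mm high, can go down to 160 mm. Slides by dry friction: about 6 N on the cap moves it. It must load the glass with under 25 N.
- clamp_under (a point): Underside of the clamp's arm, 42 mm below the cap's top. A rubber foot 30 mm across hangs under it on a stem; its underside is 63 to 95 mm below the cap's top, set differently each time and not measured: feel for it. It clears the rolling glass. Force beyond the sliding 6 N goes into the glass: 14 to 20 N on the cap leaves it well gripped, under 10 N loose.
- beaker: White plastic beaker, 72 mm across, 120 mm high; origin at its underside. A bystander.
- flask: Amber refill bottle with a black cap, 52 mm across, 110 mm high; origin at its underside. A bystander.
- stopper: Black plastic carboy cap, 64 mm across, 45 mm high; origin at its underside. A bystander.
- driver: Screwdriver lying on the counter. A bystander.
Things that resemble listed ones, but are neither listed nor needed, are in the scene too. Leave any purple or turquoise look-alike of the glass alone.

How it is judged:
By the outcome, as a careful person would: the job done as asked, in the order asked, and still so for the second after the job is handed in, with the robot touching nothing.
It also fails if it takes over 59 s, if anything falls off the work surface, if the arm or the gripper's body presses on something with over 40 N, if the wrist force passes 120 N, or if a joint passes its speed limit or range.

## Working session

There is one attempt and no reset: what is moved stays moved. The work goes in short steps, Python scripts to look and compute and a shell command to move; the robot and the scene stay as the last step left them, time stands still between calls to the robot, and variables do not carry over. Pictures are saved under pics/ and viewed, and the job is handed in when it is done.

```bash
ls; mkdir -p pics
cat > h.py <<'E'
import numpy as np, cv2
from cell import telemetry, optics, env, models
def snap(cam,fn=None):
    c=optics.read_camera(cam)
    if fn: cv2.imwrite('pics/'+fn,c['image'])
    return c
def pix2w(c,u,v,d=None,z=None):
    x=(u-c['cx'])/c['fx'];y=(v-c['cy'])/c['fy']
    k=c['k1'];s=1.0
    for _ in range(20):
        s=1+k*((x/s)**2+(y/s)**2)
    x/=s;y/=s
    T=np.array(c['cam_to_world'])
    r=T[:3,:3]@np.array([x,-y,-1.0]); o=T[:3,3]
    if z is not None: d=(z-o[2])/r[2]
    elif d is None: d=c['range_z'][int(round(v)),int(round(u))]
    return o+r*d
E
python3 - <<'E'
from h import *
for n in ['scene','top','wrist']:
    c=snap(n,n+'0.png')
    print(n,c['fx'],c['cx'],c['cy'],c['k1'],np.round(c['cam_to_world'],3).tolist())
    for l in ['glass','cradle','clamp','ledge_top','vee_seat','clamp_under','beaker','flask','stopper','driver']:
        for r in models.landmark_of(n,l)[:3]:
            v,u=r['centre'];v*=400;u*=640
            vi,ui=min(399,max(0,int(v))),min(639,max(0,int(u)))
            print(n,l,round(r['confidence'],2),'u,v',round(u),round(v),np.round(pix2w(c,ui,vi),3))
print(telemetry.get_obs(),env.tip_reach)
E
```

```text
pics
scene 483.3841903273627 321.24648927821755 204.04174532243042 -0.02044714754566528 [[0.741, -0.542, 0.396, 0.972], [0.671, 0.589, -0.45, -0.58], [0.01, 0.6, 0.8, 1.138], [0.0, 0.0, 0.0, 1.0]]
scene glass 0.84 u,v 426 212 [0.678 0.179 0.092]
scene glass 0.78 u,v 360 175 [0.457 0.167 0.083]
scene glass 0.65 u,v 328 228 [ 0.532 -0.056  0.13 ]
scene cradle 0.64 u,v 315 274 [ 0.551 -0.126  0.01 ]
scene cradle 0.53 u,v 313 225 [ 0.552 -0.134  0.246]
scene clamp 0.88 u,v 313 222 [ 0.547 -0.125  0.244]
scene vee_seat 0.93 u,v 314 257 [ 0.525 -0.101  0.036]
scene clamp_under 0.6 u,v 313 234 [ 0.565 -0.144  0.231]
scene beaker 0.79 u,v 393 151 [0.455 0.339 0.043]
scene beaker 0.52 u,v 316 273 [ 0.557 -0.124  0.014]
scene flask 0.68 u,v 434 180 [0.609 0.332 0.039]
scene stopper 0.61 u,v 312 237 [ 0.561 -0.143  0.218]
scene stopper 0.6 u,v 228 330 [ 0.519 -0.391  0.048]
scene stopper 0.58 u,v 328 226 [ 0.531 -0.052  0.129]
scene driver 0.85 u,v 254 371 [ 0.627 -0.41   0.027]
top 474.3898263981989 313.2635102278332 200.22735043568778 0.0033671900866192807 [[-0.04, 0.978, -0.207, 0.154], [-0.
[... 874 characters left out ...]
.0, 1.0]]
{'time_s': 1.65, 'qpos': array([72.08183882, 18.39150976, -4.01577322, 83.10790075,  1.29611083,
       78.54108649, -3.2606812 ]), 'joint_velocities': array([ 0.04963568, -0.00435249, -0.029768  ,  0.06750473,  0.05702862,
        0.05073116, -0.09844076]), 'effort': array([ 1.26304094e-04, -4.91089046e+01, -4.03212681e-01, -3.12765491e+01,
       -6.36645430e-02,  3.36965919e-02,  2.47729201e-05]), 'tool_pos': array([ 0.20864642, -0.61561948,  0.23958812]), 'tool_rot': array([ -40.09677067,   89.99385973, -111.37057626]), 'force': array([-0.32270232, -0.66575395, -0.18788253]), 'wrist_torque': array([-0.01816016, -0.00641553, -0.01793789]), 'grip_width': 0.0873755554156234} 0.017
```

View pics.

Run:
```python
import cv2
a=cv2.imread('pics/scene0.png');b=cv2.imread('pics/top0.png')
cv2.imwrite('pics/s_c.png',cv2.resize(a[130:390,200:500],None,fx=2.3,fy=2.3,interpolation=cv2.INTER_CUBIC))
cv2.imwrite('pics/t_c.png',cv2.resize(b[110:260,180:450],None,fx=2.9,fy=2.9,interpolation=cv2.INTER_CUBIC))
```

```text
(no output)
```

View pics/s_c.png

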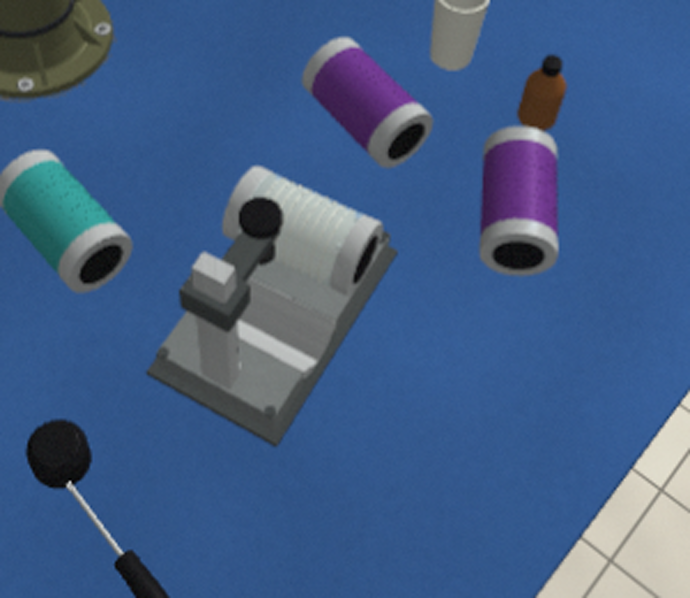

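View pics/t_c.png

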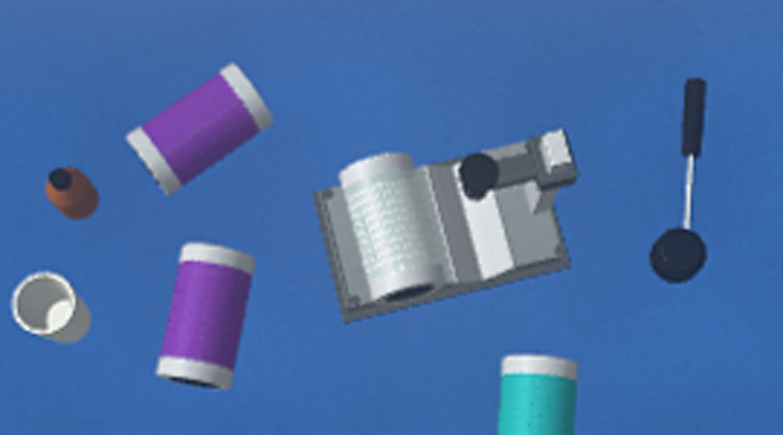

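View pics/scene0.png

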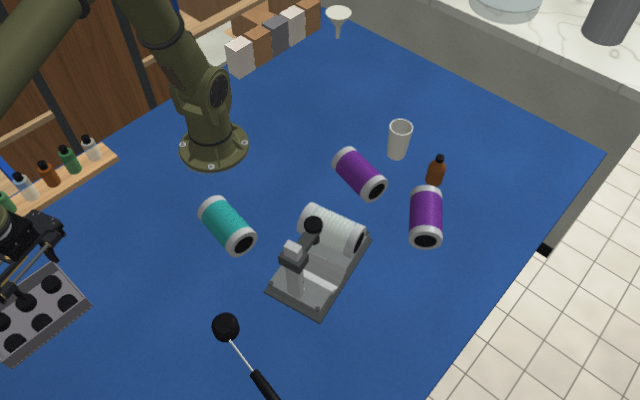

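```bash
cat >> h.py <<'E'
def cloud(c):
    T=np.array(c['cam_to_world'])
    v,u=np.mgrid[0:400,0:640]
    pts=np.stack([u.ravel(),v.ravel()],1).astype(np.float64)
    K=np.array([[c['fx'],0,c['cx']],[0,c['fy'],c['cy']],[0,0,1.]])
    n=cv2.undistortPoints(pts[:,None],K,np.array([c['k1'],0,0,0]))[:,0]
    d=c['range_z'].ravel()
    p=np.stack([n[:,0]*d,-n[:,1]*d,-d],1)
    return (p@T[:3,:3].T+T[:3,3]).reshape(400,640,3)
E
python3 - <<'E'
from h import *
P=[]
for n in ['scene','top']:
    c=snap(n); p=cloud(c); q=p.reshape(-1,3)
    np.save(n+'_cl.npy',p)
    m=(abs(q[:,0]-.55)<.22)&(abs(q[:,1]+.1)<.2)&(c['range_z'].ravel()>0)
    q=q[m]
    print(n,'table',np.median(q[:,2][q[:,2]<.01]), np.histogram(q[:,2],bins=np.arange(-.01,.28,.01))[0])
    k=(q[:,2]>.008)&(abs(q[:,0]-.55)<.16)&(q[:,0]+0<.70)
    s=q[k]
    cap=s[(s[:,2]>.235)]
    print('high',cap.mean(0),cap.min(0),cap.max(0))
    low=s[(s[:,2]<.06)]
    # largest component
    print('low rect',cv2.minAreaRect(low[:,:2].astype(np.float32)))
    top=s[(s[:,2]>.12)&(s[:,2]<.14)&(s[:,1]>-.09)]
    mu=top.mean(0);w=np.linalg.svd(top[:,:2]-mu[:2],full_matrices=False)[2]
    print('glass',mu,w[0],np.degrees(np.arctan2(w[0][1],w[0][0])),top[:,2].max())
E
```

```text
scene table 0.0009579932662564516 [5224 9710  647  455  513 1634  143  156  235  351  216  204  274  551
  640   35   34   35   19   28   21   79  188  328  111  301   52  155
    0]
high [ 0.56328939 -0.17347577  0.25027444] [ 0.53103535 -0.22740367  0.23512576] [ 0.58868862 -0.10808029  0.26784838]
low rect ((0.5800102353096008, -0.14613601565361023), (0.3894651532173157, 0.18919441103935242), 65.55610656738281)
glass [ 0.53714711 -0.03603984  0.12967519] [0.98528703 0.17090777] 9.840603173455793 0.1389573704828999
top table 0.0005313029497517885 [3878 4854  386  214  355  825  131   50   87  166   96  117  221  430
  435   26    3    0    7    6    1   19   69  169   50  138   30   76
    2]
high [ 0.55737427 -0.16120855  0.25133325] [ 0.52899397 -0.223872    0.23552749] [ 0.58745028 -0.1055742   0.27235928]
low rect ((0.5449486374855042, -0.10068204998970032), (0.39843320846557617, 0.30776670575141907), 89.83251953125)
glass [ 0.52636782 -0.03216969  0.12969943] [-0.97582664 -0.21854605] -167.37635030167317 0.13987385787976114
```

Run:
```python
from h import *
from scipy.optimize import least_squares
for n in ['scene','top']:
    p=np.load(n+'_cl.npy').reshape(-1,3)
    p=p[(abs(p[:,0]-.55)<.15)&(abs(p[:,1]+.1)<.2)]
    cap=p[(p[:,2]>.236)&(p[:,2]<.256)]
    hist=np.histogram(p[p[:,2]>.23][:,2],bins=np.arange(.23,.276,.003)); print(hist[0])
    def fr(t,q):
        c,s=np.cos(t[2]),np.sin(t[2]);d=q[:,:2]-t[:2]
        return d@np.array([[c],[s]])[:,0],d@np.array([[-s],[c]])[:,0]
    best=np.array([.55,-.12,np.radians(12)])
    for it in range(8):
        X,Y=fr(best,p)
        m=(abs(X)<.065)&(abs(Y)<.05)&(p[:,2]<.052)&(p[:,2]>.004)
        q=p[m]
        # only y and yaw resolvable
        def f(a):
            t=np.array([best[0]-a[0]*np.sin(best[2]),best[1]+a[0]*np.cos(best[2]),best[2]+a[1]])
            x,y=fr(t,q)
            return (np.minimum(.008+abs(y),.044)-q[:,2]+a[2])/.003
        r=least_squares(f,[0,0,0],loss='soft_l1')
        a=r.x;best=np.array([best[0]-a[0]*np.sin(best[2]),best[1]+a[0]*np.cos(best[2]),best[2]+a[1]])
    print(n,'fit',best[:2],np.degrees(best[2]),'dz',a[2],m.sum(),'cost',np.sqrt(np.median(r.fun**2))*3)
    X,Y=fr(best,p)
    # base plate X extents
    for z0,z1,nm in [(.006,.05,'plate'),]:
        for yy in (-.12,-.1,-.05,0,.05,.1,.14,.16):
            m=(abs(Y-yy)<.01)&(p[:,2]>z0)&(p[:,2]<z1)&(abs(X)<.13)
            if m.sum()>4: print(yy,np.percentile(X[m],[1,99]).round(4),m.sum(),np.median(p[m,2]).round(4))
    m=(p[:,2]>.004)&(p[:,2]<.05)&(abs(X)<.06)
    print('Y ext',np.percentile(Y[m],[.5,99.5]))
    for nm,m in [('post',(p[:,2]>.258)),('cap',(p[:,2]>.236)&(p[:,2]<.258)&(Y>-.04))]:
        print(nm,m.sum(),(X[m].min()+X[m].max())/2,(Y[m].min()+Y[m].max())/2,X[m].mean(),Y[m].mean(),np.median(p[m,2]),p[m].mean(0),np.ptp(X[m]),np.ptp(Y[m]))
    m=(p[:,2]>.118)&(p[:,2]<.142)&(Y>.04)
    # glass cylinder fit: z=.089+sqrt(r^2-d^2)
    q=p[(Y>.03)&(Y<.17)&(p[:,2]>.08)&(p[:,2]<.145)&(abs(X)<.12)]
    def g(a):
        x,y=fr(best,q); d=(y-a[0]-a[1]*x)
        return (np.hypot(d,q[:,2]-.089-a[2])-.045)/.003
    r=least_squares(g,[.1,0,0],loss='soft_l1'); x,y=fr(best,q)
    print('glass y,yawdeg,dz',r.x[0],np.degrees(r.x[1]),r.x[2],'X ext',np.percentile(x,[1,50,99]),len(q))
```

```text
[ 53  28  26  41 147 104  20  14  15  16  48  94  13   0   0]
scene fit [ 0.55185657 -0.12873572] 12.349545664375439 dz 0.000348696669119259 1200 cost 1.7460515772692773
-0.12 [-0.1136  0.091 ] 21 0.0073
-0.1 [-0.085   0.0807] 759 0.0161
-0.05 [-0.0746  0.0828] 322 0.0445
0 [-0.0285  0.0846] 297 0.0126
0.05 [-0.036   0.0839] 330 0.0433
0.1 [0.075 0.085] 42 0.012
0.14 [0.073  0.0863] 45 0.0155
0.16 [0.0682 0.0976] 52 0.0294
Y ext [-0.16705663  0.0721281 ]
post 168 -0.001236440477093509 -0.08582169749470606 -8.111092269225855e-05 -0.086773976992262 0.26346457039244486 [ 0.57033613 -0.21351918  0.26330529] 0.03751687621344157 0.02355322504616779
cap 271 0.0005982014122208994 -0.0009930190251086438 0.0012840595312179955 -0.0031293154834851605 0.24433154498104548 [ 0.5537802  -0.13151799  0.2439455 ] 0.04133348186777331 0.0442806052166881
glass y,yawdeg,dz 0.09767992146443834 0.46419274173204556 -0.0007907923468533254 X ext [-0.08120412  0.01856271  0.07742915] 1759
[22 12 10 26 51 50 24 12  3  8 23 29 21  4  1]
top fit [ 0.55163463 -0.1276903 ] 12.096930412104445 dz 0.00023576235699895208 830 cost 2.4499845283428545
-0.12 [-0.1145  0.1157] 25 0.0075
-0.1 [-0.1176  0.1157] 79 0.0153
-0.05 [-0.1021  0.112 ] 190 0.0427
0 [-0.1146  0.1126] 229 0.012
0.05 [-0.1177  0.0751] 126 0.0431
0.1 [-0.1158  0.1283] 20 0.0088
0.14 [-0.1171  0.1181] 120 0.0423
0.16 [-0.1082  0.1097] 230 0.044
Y ext [-0.16889048  0.22982364]
post 86 -4.597637742591136e-05 -0.0842772678296726 -0.0009359652175732116 -0.08387935364303761 0.26417195228304613 [ 0.56829772 -0.20990321  0.26418447] 0.03740888060005783 0.023356978503349987
cap 153 -8.903145188896879e-05 0.001299490186329598 -0.0006078063445810081 0.0013240088232002027 0.24493618672487072 [ 0.55076285 -0.12652307  0.24503031] 0.04341087547373833 0.042061594759502205
glass y,yawdeg,dz 0.0980129918859745 0.6433763172493485 -0.0003720128719966107 X ext [-0.08300295 -0.00797195  0.07553798] 1256
```

```bash
cat >> h.py <<'E'
from scipy.spatial.transform import Rotation as Ro
O=np.array([.5517,-.128,0]);YAW=np.radians(12.2)
CX=np.array([np.cos(YAW),np.sin(YAW),0]);CY=np.array([-np.sin(YAW),np.cos(YAW),0]);CZ=np.array([0,0,1.])
def cw(x,y,z): return O+x*CX+y*CY+z*CZ
def tgt(p,s):  # tool x down, z = s*CX
    x=-CZ;z=s*CX;y=np.cross(z,x);return np.array(p),np.stack([x,y,z],1)
def rel(p,R):
    o=telemetry.get_obs();R0=Ro.from_euler('xyz',o['tool_rot'],degrees=True).as_matrix()
    print('t',o['time_s'],'pos',o['tool_pos'].round(4),'F',o['force'].round(2),'w',round(o['grip_width'],4))
    d=o['tool_pos']-O;print('cradle coords',(d@CX).round(4),(d@CY).round(4),d[2].round(4))
    print('shift mm',(R0.T@(p-o['tool_pos'])*1e3).round(1),'turn',Ro.from_matrix(R0.T@R).as_rotvec().round(4), 'axes',R0.round(2).tolist())
E
python3 - <<'E'
from h import *
for s in (1,-1):
    rel(*tgt(cw(0,.2,.24),s))
o=telemetry.get_obs();R0=Ro.from_euler('xyz',o['tool_rot'],degrees=True).as_matrix()
c=snap('wrist','wr0.png');print('cam in tool',R0.T@(c['cam_to_world'][:3,3]-o['tool_pos']))
print(cw(0,.2,.24),cw(0,.16,.1), np.linalg.norm(cw(0,.16,.1)[:2]))
E
```

```text
t 1.75 pos [ 0.2086 -0.6156  0.2396] F [-0.93  0.07 -0.09] w 0.0868
cradle coords -0.4384 -0.4041 0.2396
shift mm [-5.000e-01  5.041e+02 -5.504e+02] turn [-1.4569e+00  1.0000e-04  1.0000e-04] axes [[0.0, 0.95, 0.32], [-0.0, 0.32, -0.95], [-1.0, -0.0, 0.0]]
t 1.75 pos [ 0.2086 -0.6156  0.2396] F [-0.93  0.07 -0.09] w 0.0868
cradle coords -0.4384 -0.4041 0.2396
shift mm [-5.000e-01  5.041e+02 -5.504e+02] turn [ 1.6846e+00  1.0000e-04 -1.0000e-04] axes [[0.0, 0.95, 0.32], [-0.0, 0.32, -0.95], [-1.0, -0.0, 0.0]]
cam in tool [-0.14510942  0.07119869  0.00046106]
[0.50943504 0.06748318 0.24      ] [0.51788803 0.02838654 0.1       ] 0.5186654124815162
```

View pics/wr0.png

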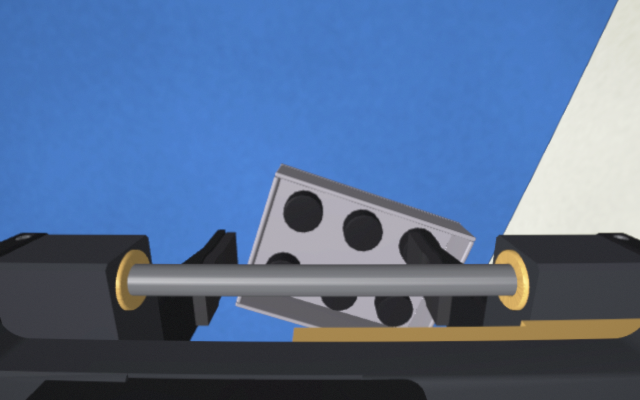

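```bash
python3 -m pendant '[[87,[-40,0,0],[0,0,0]],[87,[-80,0,0],[0,0,0]],[87,[-100,27,-30],[-0.08,0,0]],[87,[-100,54,-60],[-0.17,0,0]],[87,[-100,81,-90],[-0.25,0,0]],[87,[-100,108,-120],[-0.33,0,0]],[87,[-100,135,-150],[-0.41,0,0]],[87,[-100,162,-180],[-0.49,0,0]],[87,[-100,189,-210],[-0.57,0,0]],[87,[-100,216,-240],[-0.65,0,0]]]' 30
python3 - <<'E'
from h import *
rel(*tgt(cw(0,.172,.24),1))
E
```

```text
time_s: 2.63
tool_pos: [0.3366, -0.317, 0.3398]
tool_rot: [-39.5, 89.9, -73.4]
force: [1.6, 0.4, 1.0]
grip_width: 0.0871
t 2.6333 pos [ 0.3366 -0.317   0.3398] F [1.55 0.43 0.95] w 0.0871
cradle coords -0.2502 -0.1393 0.3398
shift mm [ 99.5 396.3 -50.3] turn [-8.032e-01  5.000e-04  9.000e-04] axes [[0.0, 0.56, 0.83], [-0.0, 0.83, -0.56], [-1.0, -0.0, 0.0]]
```

```bash
python3 -m pendant '[[87,[0,40,-5],[-0.08,0,0]],[87,[0,80,-10],[-0.16,0,0]],[87,[0,120,-15],[-0.24,0,0]],[87,[0,160,-20],[-0.32,0,0]],[87,[0,200,-25],[-0.4,0,0]],[87,[0,240,-30],[-0.48,0,0]],[87,[0,280,-35],[-0.56,0,0]],[87,[0,320,-40],[-0.64,0,0]],[87,[0,360,-45],[-0.72,0,0]],[87,[0,395,-50],[-0.803,0,0]]]'; python3 -m pendant '[[87,[0,0,0],[0,0,0]],[87,[0,0,0],[0,0,0]]]';python3 - <<'E'
from h import *
rel(*tgt(cw(0,.168,.095),1))
E
```

```text
time_s: 3.47
tool_pos: [0.5164, 0.0391, 0.3401]
tool_rot: [-15.8, 89.9, -3.5]
force: [0.3, -0.2, -0.2]
grip_width: 0.0869
time_s: 3.63
tool_pos: [0.5159, 0.0389, 0.3395]
tool_rot: [95.0, 89.9, 107.3]
force: [-0.7, -0.9, -1.1]
grip_width: 0.0873
t 3.6333 pos [0.5159 0.0389 0.3395] F [-0.7  -0.94 -1.08] w 0.0873
cradle coords 0.0003 0.1706 0.3395
shift mm [244.5  -2.9  -0.3] turn [ 0.001  -0.0001 -0.0009] axes [[-0.0, -0.21, 0.98], [0.0, 0.98, 0.21], [-1.0, 0.0, -0.0]]
```

```bash
python3 -m pendant '[[87,[25,0,0],[0,0,0]],[87,[50,0,0],[0,0,0]],[87,[75,-1,0],[0,0,0]],[87,[100,-1,0],[0,0,0]],[87,[125,-1,0],[0,0,0]],[87,[150,-2,0],[0,0,0]],[87,[175,-2,0],[0,0,0]],[87,[190,-2,0],[0,0,0]],[87,[195,-2,0],[0,0,0]],[87,[195,-2,0],[0,0,0]]]';python3 - <<'E'
from h import *
rel(*tgt(cw(0,.168,.095),1))
snap('scene','sc2.png');snap('top','tp2.png')
a=cv2.imread('pics/sc2.png')[130:330,220:440];b=cv2.imread('pics/tp2.png')[120:260,230:400]
a=cv2.resize(a,(550,500));b=cv2.resize(b,(607,500))
cv2.imwrite('pics/sc2c.png',a);cv2.imwrite('pics/tp2c.png',b)
E
```

```text
time_s: 4.47
tool_pos: [0.5151, 0.0327, 0.1434]
tool_rot: [-178.1, 89.8, -166.3]
force: [-0.1, -1.0, 0.8]
grip_width: 0.0869
t 4.4667 pos [0.5151 0.0327 0.1434] F [-0.13 -0.97  0.82] w 0.0869
cradle coords -0.0018 0.1648 0.1434
shift mm [48.4  3.2  1.9] turn [-0.0065 -0.0027  0.0001] axes [[-0.0, -0.2, 0.98], [-0.0, 0.98, 0.2], [-1.0, -0.0, -0.0]]
```

View pics/sc2c.png

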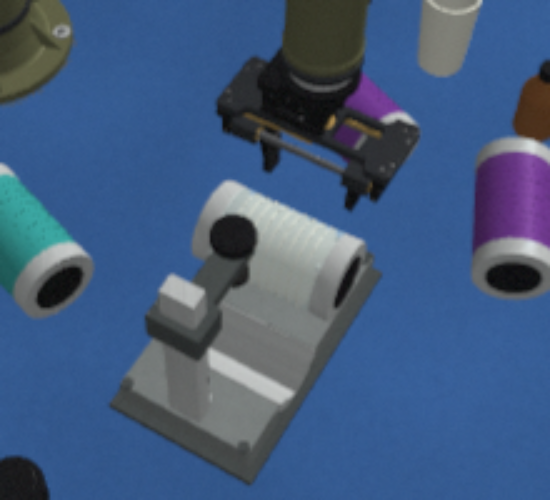

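View pics/tp2c.png

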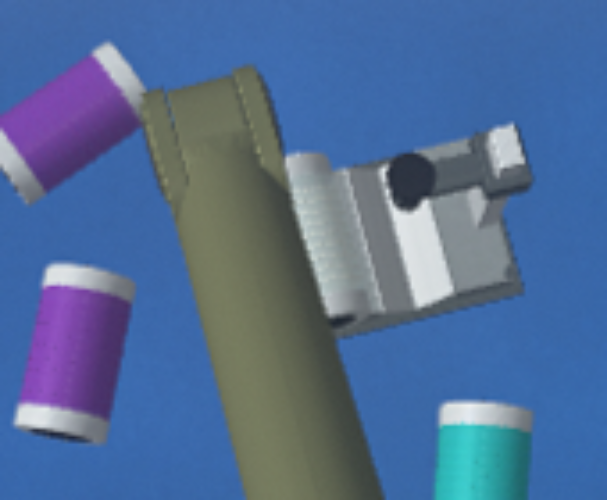

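```bash
python3 -m pendant '[[87,[8,3,1],[0,0,0]],[87,[16,3,2],[-0.005,0,0]],[87,[24,3,2],[-0.006,0,0]],[87,[32,3,2],[-0.006,0,0]],[87,[40,3,2],[-0.006,0,0]],[87,[46,3,2],[-0.006,0,0]],[87,[48,3,2],[-0.006,0,0]],[87,[48,3,2],[-0.006,0,0]]]';python3 - <<'E'
from h import *
rel(*tgt(cw(0,.155,.095),1))
E
```

```text
time_s: 5.23
tool_pos: [0.517, 0.0378, 0.0957]
tool_rot: [158.7, 89.9, 171.0]
force: [0.1, 0.0, -0.2]
grip_width: 0.0871
t 5.2333 pos [0.517  0.0378 0.0957] F [ 0.08  0.02 -0.24] w 0.0871
cradle coords 0.0011 0.1693 0.0957
shift mm [  0.7 -14.3  -1.2] turn [ 0.0022 -0.0014 -0.0006] axes [[-0.0, -0.21, 0.98], [0.0, 0.98, 0.21], [-1.0, 0.0, -0.0]]
```

```bash
python3 -m pendant '[[87,[0,-1.2,0],[0,0,0]],[87,[0,-2.4,0],[0,0,0]],[87,[0,-3.6,0],[0,0,0]],[87,[0,-4.8,0],[0,0,0]],[87,[0,-6,0],[0,0,0]],[87,[0,-7.2,0],[0,0,0]],[87,[0,-8.4,0],[0,0,0]],[87,[0,-9.6,0],[0,0,0]],[87,[0,-10.8,0],[0,0,0]],[87,[0,-12,0],[0,0,0]]]'
python3 -m pendant '[[87,[0,-1,0],[0,0,0]],[87,[0,-2,0],[0,0,0]],[87,[0,-3,0],[0,0,0]],[87,[0,-4,0],[0,0,0]],[87,[0,-5,0],[0,0,0]]]'
python3 - <<'E'
from h import *
rel(*tgt(cw(0,.155,.095),1))
E
```

```text
time_s: 6.07
tool_pos: [0.5201, 0.0259, 0.0965]
tool_rot: [-112.8, 90.0, -100.5]
force: [-0.0, -0.1, 0.2]
grip_width: 0.087
time_s: 6.48
tool_pos: [0.5212, 0.0212, 0.0966]
tool_rot: [35.7, 90.0, 48.0]
force: [0.2, -0.4, 0.2]
grip_width: 0.0873
t 6.4833 pos [0.5212 0.0212 0.0966] F [ 0.22 -0.44  0.17] w 0.0873
cradle coords 0.0017 0.1523 0.0966
shift mm [ 1.6  2.7 -1.7] turn [ 0.0023  0.0001 -0.    ] axes [[0.0, -0.21, 0.98], [0.0, 0.98, 0.21], [-1.0, 0.0, 0.0]]
```

```bash
python3 -m pendant '[[87,[0,-1.2,0],[0,0,0]],[87,[0,-2.4,0],[0,0,0]],[87,[0,-3.6,0],[0,0,0]],[87,[0,-4.8,0],[0,0,0]],[87,[0,-6,0],[0,0,0]],[87,[0,-7.2,0],[0,0,0]],[87,[0,-8.4,0],[0,0,0]],[87,[0,-9.6,0],[0,0,0]],[87,[0,-10.8,0],[0,0,0]],[87,[0,-12,0],[0,0,0]]]'
python3 - <<'E'
from h import *
rel(*tgt(cw(0,.155,.095),1))
c=snap('scene','sc3.png')
a=cv2.resize(c['image'][130:330,220:440],(660,600));cv2.imwrite('pics/sc3c.png',a)
E
```

```text
time_s: 7.32
tool_pos: [0.5238, 0.0093, 0.0965]
tool_rot: [-110.3, 90.0, -98.0]
force: [0.5, -0.2, 0.1]
grip_width: 0.087
t 7.3167 pos [0.5238 0.0093 0.0965] F [ 0.55 -0.18  0.07] w 0.087
cradle coords 0.0017 0.1401 0.0965
shift mm [ 1.5 14.9 -1.7] turn [ 0.002  -0.      0.0001] axes [[-0.0, -0.21, 0.98], [-0.0, 0.98, 0.21], [-1.0, -0.0, -0.0]]
```

View pics/sc3c.png

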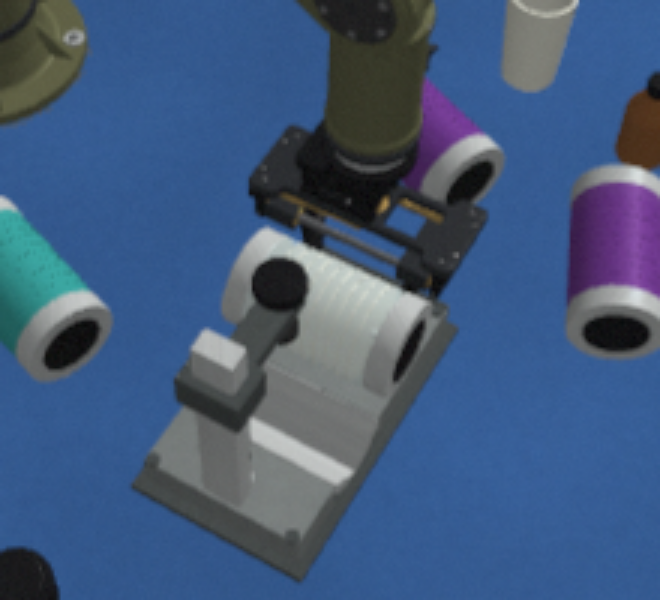

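```bash
python3 -m pendant '[[87,[0,-1.3,0],[0,0,0]],[87,[0,-2.6,0],[0,0,0]],[87,[0,-3.9,0],[0,0,0]],[87,[0,-5.2,0],[0,0,0]],[87,[0,-6.5,0],[0,0,0]],[87,[0,-7.8,0],[0,0,0]],[87,[0,-9.1,0],[0,0,0]],[87,[0,-10.4,0],[0,0,0]],[87,[0,-11.7,0],[0,0,0]],[87,[0,-13,0],[0,0,0]]]'
python3 -m pendant '[[87,[0,-1.3,0],[0,0,0]],[87,[0,-2.6,0],[0,0,0]],[87,[0,-3.9,0],[0,0,0]],[87,[0,-5.2,0],[0,0,0]],[87,[0,-6.5,0],[0,0,0]],[87,[0,-7.8,0],[0,0,0]],[87,[0,-9.1,0],[0,0,0]],[87,[0,-10.4,0],[0,0,0]],[87,[0,-11.7,0],[0,0,0]],[87,[0,-13,0],[0,0,0]]]'
cat >> h.py <<'E'
def glassfit(c,y0=.09,z0=.089,ymin=-.03,ymax=.15):
    from scipy.optimize import least_squares
    p=cloud(c).reshape(-1,3);d=p-O;X=d@CX;Y=d@CY
    m=(abs(X)<.11)&(abs(Y-y0)<.05)&(p[:,2]>z0-.02)&(p[:,2]<z0+.05)
    # exclude clamp column
    m&=~((abs(X)<.024)&(Y<.03))
    a=np.array([y0,0,z0])
    for k in range(3):
        q=p[m];x=X[m];y=Y[m]
        g=lambda a:(np.hypot(y-a[0]-a[1]*x,q[:,2]-a[2])-.045)/.002
        r=least_squares(g,a,loss='cauchy');a=r.x
    i=abs(r.fun)<2.5
    print('glass y %.4f yaw %.2f z %.4f'%(a[0],np.degrees(a[1]),a[2]),'X',np.percentile(x[i],[1,99]).round(4),i.sum(),len(q))
E
python3 - <<'E'
from h import *
rel(*tgt(cw(0,.09,.095),1))
c=snap('scene','sc4.png');glassfit(c,.06)
E
```

```text
time_s: 8.2
tool_pos: [0.5265, -0.0034, 0.0965]
tool_rot: [-151.6, 90.0, -139.3]
force: [0.6, 0.1, -0.0]
grip_width: 0.0871
time_s: 9.03
tool_pos: [0.5293, -0.0161, 0.0965]
tool_rot: [-93.4, 90.0, -81.1]
force: [-0.9, 0.6, -0.3]
grip_width: 0.0872
t 9.0333 pos [ 0.5293 -0.0161  0.0965] F [-0.88  0.65 -0.27] w 0.0872
cradle coords 0.0018 0.1141 0.0965
shift mm [  1.5 -24.1  -1.8] turn [ 0.0021 -0.      0.0001] axes [[0.0, -0.21, 0.98], [-0.0, 0.98, 0.21], [-1.0, -0.0, -0.0]]
glass y 0.0567 yaw 0.50 z 0.0884 X [-0.0811  0.077 ] 1343 1502
```

```bash
python3 -m pendant '[[87,[0,-1.2,0],[0,0,0]],[87,[0,-2.4,0],[0,0,0]],[87,[0,-3.6,0],[0,0,0]],[87,[0,-4.8,0],[0,0,0]],[87,[0,-6,0],[0,0,0]],[87,[0,-7.2,0],[0,0,0]],[87,[0,-8.4,0],[0,0,0]],[87,[0,-9.6,0],[0,0,0]],[87,[0,-10.8,0],[0,0,0]],[87,[0,-12,0],[0,0,0]]]'
python3 -m pendant '[[87,[0,-1.2,0],[0,0,0]],[87,[0,-2.4,0],[0,0,0]],[87,[0,-3.6,0],[0,0,0]],[87,[0,-4.8,0],[0,0,0]],[87,[0,-6,0],[0,0,0]],[87,[0,-7.2,0],[0,0,0]],[87,[0,-8.4,0],[0,0,0]],[87,[0,-9.4,0],[0,0,0]],[87,[0,-10,0],[0,0,0]]]'
python3 - <<'E'
from h import *
rel(*tgt(cw(0,.09,.095),1))
c=snap('scene','sc5.png');glassfit(c,.03)
a=cv2.resize(c['image'][130:330,220:440],(660,600));cv2.imwrite('pics/sc5c.png',a)
E
```

```text
time_s: 9.92
tool_pos: [0.5318, -0.0279, 0.0965]
tool_rot: [-133.4, 90.0, -121.1]
force: [0.2, 0.7, 0.6]
grip_width: 0.0868
time_s: 10.67
tool_pos: [0.534, -0.0377, 0.0965]
tool_rot: [-106.5, 90.0, -94.2]
force: [0.2, 1.3, 0.8]
grip_width: 0.0873
t 10.6667 pos [ 0.534  -0.0377  0.0965] F [0.2  1.28 0.82] w 0.0873
cradle coords 0.0018 0.092 0.0965
shift mm [ 1.5 -2.  -1.8] turn [ 0.0019 -0.0001  0.0002] axes [[-0.0, -0.21, 0.98], [-0.0, 0.98, 0.21], [-1.0, -0.0, -0.0]]
glass y 0.0281 yaw 0.74 z 0.0877 X [-0.0814  0.077 ] 1156 1297
```

View pics/sc5c.png

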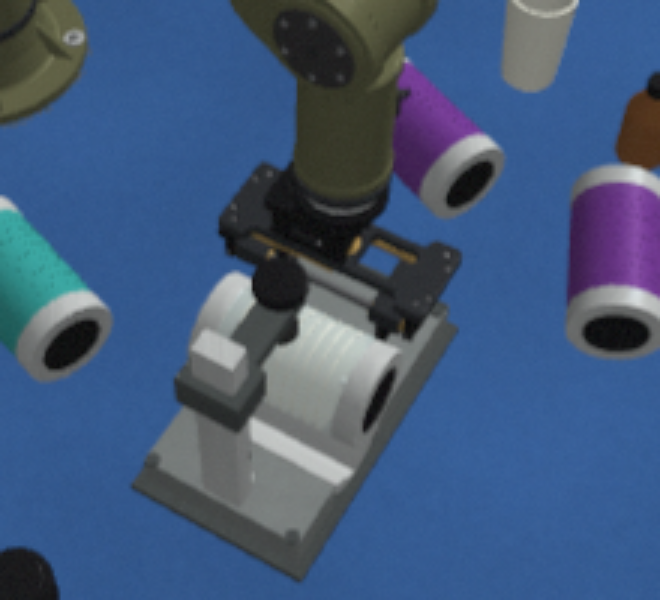

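```bash
python3 -m pendant '[[87,[0,2,0],[0,0,0]],[87,[0,4,0],[0,0,0]],[87,[0,8,0],[0,0,0]],[87,[0,12,0],[0,0,0]],[87,[0,15,0],[0,0,0]],[87,[0,15,0],[0,0,0]]]'
python3 - <<'E'
from h import *
rel(*tgt(cw(0,.10,.35),1))
c=snap('scene','sc6.png');glassfit(c,.01,.075);glassfit(c,.0,.0716)
E
```

```text
time_s: 11.22
tool_pos: [0.5306, -0.0215, 0.0966]
tool_rot: [77.8, 90.0, 90.2]
force: [-0.6, -0.2, 0.6]
grip_width: 0.0869
t 11.2167 pos [ 0.5306 -0.0215  0.0966] F [-0.6  -0.18  0.59] w 0.0869
cradle coords 0.0019 0.1085 0.0966
shift mm [-253.4   -8.4   -1.9] turn [ 0.0038  0.0001 -0.0002] axes [[-0.0, -0.22, 0.98], [0.0, 0.98, 0.22], [-1.0, 0.0, 0.0]]
glass y -0.0013 yaw -0.44 z 0.0710 X [-0.0835  0.0755] 773 909
glass y -0.0009 yaw -0.13 z 0.0711 X [-0.0835  0.0753] 928 1072
```

```bash
python3 -m pendant '[[87,[-15,2,0],[0,0,0]],[87,[-40,2,0],[0,0,0]],[60,[-70,2,0],[0,0,0]],[30,[-105,2,0],[0,0,0]],[0,[-140,2,0],[0,0,0]],[0,[-175,2,0],[0,0,0]],[0,[-205,2,0],[0,0,0]],[0,[-220,2,0],[0,0,0]],[0,[-225,2,0],[0,0,0]],[0,[-225,2,0],[0,0,0]]]' 20
python3 - <<'E'
from h import *
rel(*tgt(cw(0,0,.275),1))
E
```

```text
time_s: 12.1
tool_pos: [0.5309, -0.0209, 0.3226]
tool_rot: [-29.2, 89.9, -16.8]
force: [-0.1, 0.2, -0.5]
grip_width: 0.0416
t 12.1 pos [ 0.5309 -0.0209  0.3226] F [-0.14  0.24 -0.47] w 0.0416
cradle coords 0.0023 0.1091 0.3226
shift mm [  47.7 -109.    -2.6] turn [0.0019 0.002  0.0011] axes [[0.0, -0.21, 0.98], [-0.0, 0.98, 0.21], [-1.0, -0.0, 0.0]]
```

```bash
python3 -m pendant '[[0,[0,-15,-1],[0,0,0]],[0,[0,-35,-1],[0,0,0]],[0,[0,-55,-2],[0,0,0]],[0,[0,-75,-2],[0,0,0]],[0,[0,-95,-2],[0,0,0]],[0,[0,-105,-2],[0,0,0]],[0,[0,-109,-2],[0,0,0]],[0,[0,-109,-2],[0,0,0]],[0,[0,-109,-2],[0,0,0]],[0,[0,-109,-2],[0,0,0]]]'
python3 - <<'E'
from h import *
rel(*tgt(cw(0,0,.275),1))
c=snap('scene','sc7.png');glassfit(c,.0,.0716)
a=cv2.resize(c['image'][130:330,220:440],(660,600));cv2.imwrite('pics/sc7c.png',a)
snap('wrist','wr7.png')
E
```

```text
time_s: 12.93
tool_pos: [0.5516, -0.1262, 0.3215]
tool_rot: [98.3, 90.0, 110.7]
force: [-0.1, -0.7, 0.2]
grip_width: 0.0003
t 12.9333 pos [ 0.5516 -0.1262  0.3215] F [-0.08 -0.7   0.2 ] w 0.0003
cradle coords 0.0003 0.0018 0.3215
shift mm [46.5 -1.8 -0.3] turn [ 0.0043 -0.0001 -0.0005] axes [[-0.0, -0.22, 0.98], [0.0, 0.98, 0.22], [-1.0, 0.0, -0.0]]
glass y -0.0009 yaw -0.01 z 0.0711 X [-0.0838  0.0756] 922 1070
```

View pics/sc7c.png

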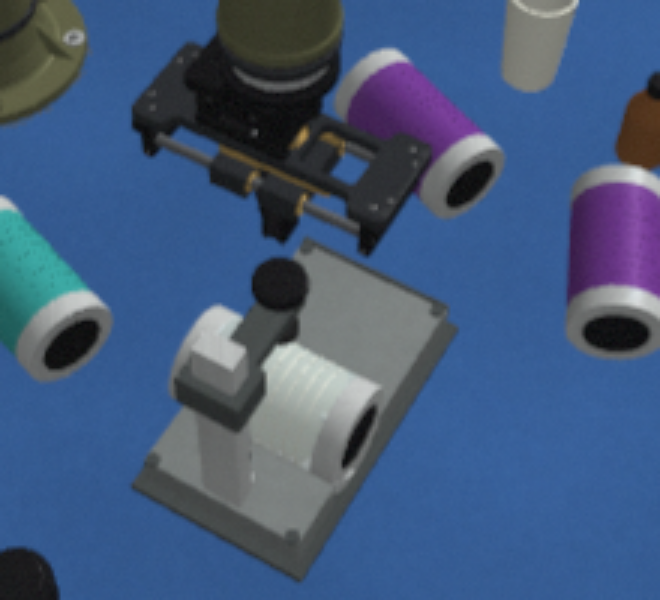

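View pics/wr7.png

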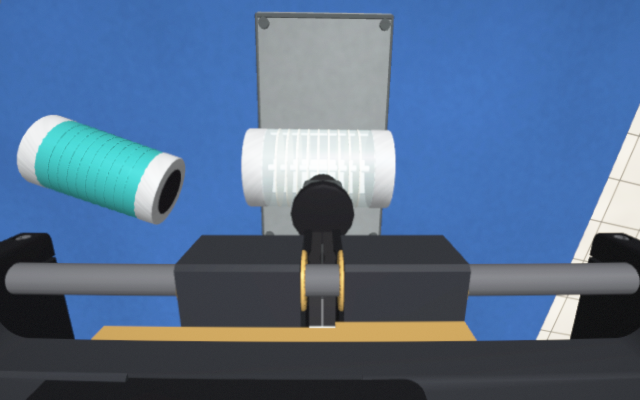

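```bash
python3 -m pendant '[[0,[6,-1,0],[0,0,0]],[0,[14,-2,0],[0,0,0]],[0,[22,-2,0],[0,0,0]],[0,[30,-2,0],[0,0,0]],[0,[38,-2,0],[0,0,0]],[0,[44,-2,0],[0,0,0]],[0,[47,-2,0],[0,0,0]],[0,[47,-2,0],[0,0,0]]]'
python3 -m pendant '[[0,[2,0,0],[0,0,0]],[0,[4,0,0],[0,0,0]],[0,[6,0,0],[0,0,0]],[0,[8,0,0],[0,0,0]],[0,[9,0,0],[0,0,0]],[0,[9,0,0],[0,0,0]]]'
python3 - <<'E'
from h import *
rel(*tgt(cw(0,0,.26),1))
E
```

```text
time_s: 13.7
tool_pos: [0.5516, -0.1297, 0.2735]
tool_rot: [152.2, 89.9, 164.5]
force: [0.4, 0.2, -0.3]
grip_width: 0.0005
time_s: 14.2
tool_pos: [0.5519, -0.1297, 0.2653]
tool_rot: [170.8, 90.0, -176.9]
force: [0.3, -0.2, 0.1]
grip_width: 0.0005
t 14.2 pos [ 0.5519 -0.1297  0.2653] F [ 0.35 -0.16  0.09] w 0.0005
cradle coords -0.0001 -0.0017 0.2653
shift mm [5.3 1.7 0.1] turn [ 0.0021 -0.0004 -0.0001] axes [[-0.0, -0.21, 0.98], [-0.0, 0.98, 0.21], [-1.0, 0.0, -0.0]]
```

```bash
python3 -m pendant '[[0,[1,1,0],[0,0,0]],[0,[2,1.5,0],[0,0,0]],[0,[3,1.5,0],[0,0,0]],[0,[4,1.5,0],[0,0,0]]]'
python3 -m pendant '[[0,[1,0,0],[0,0,0]],[0,[2,0,0],[0,0,0]],[0,[3,0,0],[0,0,0]],[0,[4,0,0],[0,0,0]]]'
python3 -m pendant '[[0,[1,0,0],[0,0,0]],[0,[2,0,0],[0,0,0]],[0,[3,0,0],[0,0,0]],[0,[4,0,0],[0,0,0]]]'
```

```text
time_s: 14.53
tool_pos: [0.5518, -0.1281, 0.2619]
tool_rot: [-52.6, 90.0, -40.3]
force: [-1.5, 1.0, 5.2]
grip_width: 0.0007
time_s: 14.87
tool_pos: [0.5518, -0.1281, 0.2586]
tool_rot: [-61.8, 90.0, -49.5]
force: [-2.2, 1.2, 6.5]
grip_width: 0.0004
time_s: 15.2
tool_pos: [0.5518, -0.1281, 0.2546]
tool_rot: [-60.2, 90.0, -47.8]
force: [-2.2, 1.1, 6.4]
grip_width: 0.0005
```

```bash
python3 -m pendant '[[0,[1.3,0,0],[0,0,0]],[0,[2.6,0,0],[0,0,0]],[0,[3.9,0,0],[0,0,0]],[0,[5.2,0,0],[0,0,0]],[0,[6.5,0,0],[0,0,0]],[0,[7.8,0,0],[0,0,0]],[0,[9.1,0,0],[0,0,0]],[0,[10.4,0,0],[0,0,0]]]'
python3 -m pendant '[[0,[1.3,0,0],[0,0,0]],[0,[2.6,0,0],[0,0,0]],[0,[3.9,0,0],[0,0,0]],[0,[5.2,0,0],[0,0,0]],[0,[6.5,0,0],[0,0,0]],[0,[7.8,0,0],[0,0,0]],[0,[9.1,0,0],[0,0,0]],[0,[10.4,0,0],[0,0,0]]]'
python3 - <<'E'
from h import *
rel(*tgt(cw(0,0,.23),1))
c=snap('scene','sc8.png')
a=cv2.resize(c['image'][130:330,220:440],(660,600));cv2.imwrite('pics/sc8c.png',a)
E
```

```text
time_s: 15.87
tool_pos: [0.5518, -0.1281, 0.2442]
tool_rot: [-61.7, 90.0, -49.4]
force: [-3.2, 0.6, 6.3]
grip_width: 0.0003
time_s: 16.53
tool_pos: [0.5518, -0.1281, 0.2338]
tool_rot: [-65.0, 90.0, -52.7]
force: [-3.1, 0.6, 6.3]
grip_width: 0.0004
t 16.5333 pos [ 0.5518 -0.1281  0.2338] F [-3.08  0.59  6.28] w 0.0004
cradle coords 0.0001 -0.0001 0.2338
shift mm [ 3.8  0.1 -0.1] turn [0.0022 0.0002 0.0005] axes [[0.0, -0.21, 0.98], [-0.0, 0.98, 0.21], [-1.0, -0.0, 0.0]]
```

View pics/sc8c.png

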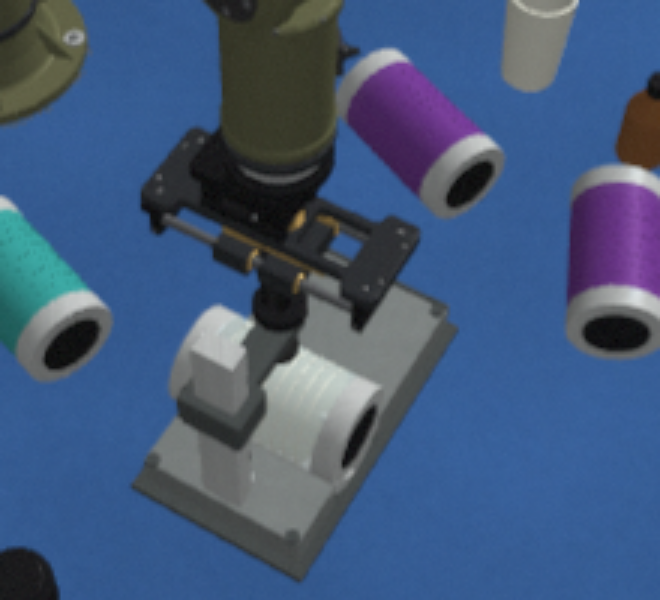

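```bash
cat > ok.py <<'E'
import sys
from cell import telemetry
o=telemetry.get_obs();print('Fz %.2f z %.4f'%(o['force'][2],o['tool_pos'][2]))
sys.exit(0 if o['force'][2]<8 else 1)
E
python3 -m pendant '[[0,[0.4,0,0],[0,0,0]],[0,[0.8,0,0],[0,0,0]]]' >/dev/null && python3 ok.py && \
python3 -m pendant '[[0,[0.4,0,0],[0,0,0]],[0,[0.8,0,0],[0,0,0]]]' >/dev/null && python3 ok.py && \
python3 -m pendant '[[0,[0.4,0,0],[0,0,0]],[0,[0.8,0,0],[0,0,0]]]' >/dev/null && python3 ok.py && \
python3 -m pendant '[[0,[0.4,0,0],[0,0,0]],[0,[0.8,0,0],[0,0,0]]]' >/dev/null && python3 ok.py && \
python3 -m pendant '[[0,[0.4,0,0],[0,0,0]],[0,[0.8,0,0],[0,0,0]]]' >/dev/null && python3 ok.py && \
python3 -m pendant '[[0,[0.4,0,0],[0,0,0]],[0,[0.8,0,0],[0,0,0]]]' >/dev/null && python3 ok.py && \
python3 -m pendant '[[0,[0.4,0,0],[0,0,0]],[0,[0.8,0,0],[0,0,0]]]' >/dev/null && python3 ok.py && \
python3 -m pendant '[[0,[0.4,0,0],[0,0,0]],[0,[0.8,0,0],[0,0,0]]]' >/dev/null && python3 ok.py
```

```text
Fz 6.53 z 0.2330
Fz 5.62 z 0.2322
Fz 5.91 z 0.2314
Fz 5.52 z 0.2306
Fz 6.00 z 0.2298
Fz 5.82 z 0.2290
Fz 5.48 z 0.2282
Fz 6.11 z 0.2274
```

```bash
python3 -m pendant '[[0,[0.4,0,0],[0,0,0]],[0,[0.8,0,0],[0,0,0]]]' >/dev/null && python3 ok.py && \
python3 -m pendant '[[0,[0.4,0,0],[0,0,0]],[0,[0.8,0,0],[0,0,0]]]' >/dev/null && python3 ok.py && \
python3 -m pendant '[[0,[0.4,0,0],[0,0,0]],[0,[0.8,0,0],[0,0,0]]]' >/dev/null && python3 ok.py && \
python3 -m pendant '[[0,[0.4,0,0],[0,0,0]],[0,[0.8,0,0],[0,0,0]]]' >/dev/null && python3 ok.py && \
python3 -m pendant '[[0,[0.4,0,0],[0,0,0]],[0,[0.8,0,0],[0,0,0]]]' >/dev/null && python3 ok.py && \
python3 -m pendant '[[0,[0.4,0,0],[0,0,0]],[0,[0.8,0,0],[0,0,0]]]' >/dev/null && python3 ok.py && \
python3 -m pendant '[[0,[0.4,0,0],[0,0,0]],[0,[0.8,0,0],[0,0,0]]]' >/dev/null && python3 ok.py && \
python3 -m pendant '[[0,[0.4,0,0],[0,0,0]],[0,[0.8,0,0],[0,0,0]]]' >/dev/null && python3 ok.py && \
python3 -m pendant '[[0,[0.4,0,0],[0,0,0]],[0,[0.8,0,0],[0,0,0]]]' >/dev/null && python3 ok.py && \
python3 -m pendant '[[0,[0.4,0,0],[0,0,0]],[0,[0.8,0,0],[0,0,0]]]' >/dev/null && python3 ok.py && \
python3 -m pendant '[[0,[0.4,0,0],[0,0,0]],[0,[0.8,0,0],[0,0,0]]]' >/dev/null && python3 ok.py && \
python3 -m pendant '[[0,[0.4,0,0],[0,0,0]],[0,[0.8,0,0],[0,0,0]]]' >/dev/null && python3 ok.py
```

```text
Fz 6.25 z 0.2266
Fz 6.01 z 0.2258
Fz 5.33 z 0.2249
Fz 5.58 z 0.2241
Fz 5.68 z 0.2234
Fz 5.25 z 0.2226
Fz 5.49 z 0.2218
Fz 7.21 z 0.2209
Fz 4.84 z 0.2201
Fz 5.89 z 0.2193
Fz 5.64 z 0.2186
Fz 6.48 z 0.2177
```

```bash
python3 -m pendant '[[0,[0.4,0,0],[0,0,0]],[0,[0.8,0,0],[0,0,0]]]' >/dev/null && python3 ok.py && \
python3 -m pendant '[[0,[0.4,0,0],[0,0,0]],[0,[0.8,0,0],[0,0,0]]]' >/dev/null && python3 ok.py && \
python3 -m pendant '[[0,[0.4,0,0],[0,0,0]],[0,[0.8,0,0],[0,0,0]]]' >/dev/null && python3 ok.py && \
python3 -m pendant '[[0,[0.4,0,0],[0,0,0]],[0,[0.8,0,0],[0,0,0]]]' >/dev/null && python3 ok.py && \
python3 -m pendant '[[0,[0.4,0,0],[0,0,0]],[0,[0.8,0,0],[0,0,0]]]' >/dev/null && python3 ok.py && \
python3 -m pendant '[[0,[0.4,0,0],[0,0,0]],[0,[0.8,0,0],[0,0,0]]]' >/dev/null && python3 ok.py && \
python3 -m pendant '[[0,[0.4,0,0],[0,0,0]],[0,[0.8,0,0],[0,0,0]]]' >/dev/null && python3 ok.py && \
python3 -m pendant '[[0,[0.4,0,0],[0,0,0]],[0,[0.8,0,0],[0,0,0]]]' >/dev/null && python3 ok.py && \
python3 -m pendant '[[0,[0.4,0,0],[0,0,0]],[0,[0.8,0,0],[0,0,0]]]' >/dev/null && python3 ok.py && \
python3 -m pendant '[[0,[0.4,0,0],[0,0,0]],[0,[0.8,0,0],[0,0,0]]]' >/dev/null && python3 ok.py && \
python3 -m pendant '[[0,[0.4,0,0],[0,0,0]],[0,[0.8,0,0],[0,0,0]]]' >/dev/null && python3 ok.py && \
python3 -m pendant '[[0,[0.4,0,0],[0,0,0]],[0,[0.8,0,0],[0,0,0]]]' >/dev/null && python3 ok.py; python3 -c "
from h import *
print(telemetry.get_obs()['time_s'],telemetry.get_obs()['force'])"
```

```text
Fz 5.67 z 0.2170
Fz 5.90 z 0.2161
Fz 6.13 z 0.2153
Fz 5.42 z 0.2145
Fz 5.03 z 0.2138
Fz 6.24 z 0.2129
Fz 6.12 z 0.2121
Fz 7.19 z 0.2113
Fz 5.80 z 0.2105
Fz 5.89 z 0.2097
Fz 4.77 z 0.2089
Fz 4.86 z 0.2081
21.9167 [-2.89123977 -0.07462521  4.86024113]
```

```bash
python3 -m pendant '[[0,[0.4,0,0],[0,0,0]],[0,[0.8,0,0],[0,0,0]]]' >/dev/null && python3 ok.py && \
python3 -m pendant '[[0,[0.4,0,0],[0,0,0]],[0,[0.8,0,0],[0,0,0]]]' >/dev/null && python3 ok.py && \
python3 -m pendant '[[0,[0.4,0,0],[0,0,0]],[0,[0.8,0,0],[0,0,0]]]' >/dev/null && python3 ok.py && \
python3 -m pendant '[[0,[0.4,0,0],[0,0,0]],[0,[0.8,0,0],[0,0,0]]]' >/dev/null && python3 ok.py && \
python3 -m pendant '[[0,[0.4,0,0],[0,0,0]],[0,[0.8,0,0],[0,0,0]]]' >/dev/null && python3 ok.py && \
python3 -m pendant '[[0,[0.4,0,0],[0,0,0]],[0,[0.8,0,0],[0,0,0]]]' >/dev/null && python3 ok.py && \
python3 -m pendant '[[0,[0.4,0,0],[0,0,0]],[0,[0.8,0,0],[0,0,0]]]' >/dev/null && python3 ok.py && \
python3 -m pendant '[[0,[0.4,0,0],[0,0,0]],[0,[0.8,0,0],[0,0,0]]]' >/dev/null && python3 ok.py && \
python3 -m pendant '[[0,[0.4,0,0],[0,0,0]],[0,[0.8,0,0],[0,0,0]]]' >/dev/null && python3 ok.py && \
python3 -m pendant '[[0,[0.4,0,0],[0,0,0]],[0,[0.8,0,0],[0,0,0]]]' >/dev/null && python3 ok.py && \
python3 -m pendant '[[0,[0.4,0,0],[0,0,0]],[0,[0.8,0,0],[0,0,0]]]' >/dev/null && python3 ok.py && \
python3 -m pendant '[[0,[0.4,0,0],[0,0,0]],[0,[0.8,0,0],[0,0,0]]]' >/dev/null && python3 ok.py; python3 -c "
from h import *
print(telemetry.get_obs()['time_s'],telemetry.get_obs()['force'])"
```

```text
Fz 5.79 z 0.2073
Fz 5.86 z 0.2065
Fz 5.53 z 0.2057
Fz 5.67 z 0.2049
Fz 5.12 z 0.2041
Fz 9.12 z 0.2034
22.9167 [-3.45926292  0.78707597  9.11506795]
```

```bash
python3 -m pendant '[[0,[0.3,0,0],[0,0,0]],[0,[0.3,0,0],[0,0,0]],[0,[0.3,0,0],[0,0,0]]]'
```

```text
time_s: 23.17
tool_pos: [0.5518, -0.1281, 0.2034]
tool_rot: [-74.6, 90.0, -62.3]
force: [-2.5, 0.8, 7.9]
grip_width: 0.0006
```

```bash
python3 -m pendant '[[0,[0.3,0,0],[0,0,0]],[0,[0.3,0,0],[0,0,0]],[0,[0.3,0,0],[0,0,0]]]'; python3 -m pendant '[[0,[0.2,0,0],[0,0,0]],[0,[0.2,0,0],[0,0,0]],[0,[0.2,0,0],[0,0,0]]]'
```

```text
time_s: 23.42
tool_pos: [0.5518, -0.1281, 0.2034]
tool_rot: [-74.7, 90.0, -62.3]
force: [-3.9, 1.2, 8.9]
grip_width: 0.0004
time_s: 23.67
tool_pos: [0.5518, -0.1281, 0.2034]
tool_rot: [-79.0, 89.9, -66.7]
force: [-4.4, 0.6, 9.9]
grip_width: 0.0005
```

```bash
python3 -m pendant '[[0,[0.4,0,0],[0,0,0]],[0,[0.4,0,0],[0,0,0]],[0,[0.4,0,0],[0,0,0]]]'; python3 -m pendant '[[0,[0.4,0,0],[0,0,0]],[0,[0.4,0,0],[0,0,0]],[0,[0.4,0,0],[0,0,0]]]'
```

```text
time_s: 23.92
tool_pos: [0.5518, -0.1281, 0.2033]
tool_rot: [-81.4, 89.9, -69.1]
force: [-4.8, 1.6, 11.8]
grip_width: 0.0006
time_s: 24.17
tool_pos: [0.5518, -0.1281, 0.2033]
tool_rot: [-84.4, 89.9, -72.0]
force: [-5.9, 1.6, 13.9]
grip_width: 0.0004
```

```bash
python3 -m pendant '[[0,[0.4,0,0],[0,0,0]],[0,[0.4,0,0],[0,0,0]],[0,[0.4,0,0],[0,0,0]]]'; python3 -c "
from h import *
c=snap('scene','sc9.png');glassfit(c,.0,.0716)
for i in range(4):
  print(telemetry.get_obs()['force']);snap('scene')"
```

```text
time_s: 24.42
tool_pos: [0.5518, -0.1281, 0.2033]
tool_rot: [-81.4, 89.9, -69.1]
force: [-6.5, 1.3, 15.7]
grip_width: 0.0006
glass y -0.0007 yaw -0.08 z 0.0711 X [-0.0833  0.0751] 1041 1186
[-5.84346539  0.78331642 15.69589647]
[-6.828019    0.69717382 15.60780243]
[-6.99284236  1.54520292 15.26698011]
[-6.57565336  1.39107685 15.43506693]
```

```bash
python3 -m pendant '[[0,[0.3,0,0],[0,0,0]],[0,[0.3,0,0],[0,0,0]],[0,[0.3,0,0],[0,0,0]],[0,[0.3,0,0],[0,0,0]]]'
```

```text
time_s: 25.0
tool_pos: [0.5518, -0.1281, 0.2033]
tool_rot: [-82.3, 89.9, -70.0]
force: [-8.2, 1.6, 17.3]
grip_width: -0.0
```

```bash
python3 -m pendant '[[0,[-0.5,0,0],[0,0,0]],[0,[-1,0,0],[0,0,0]],[0,[-2,0,0],[0,0,0]],[0,[-3,0,0],[0,0,0]],[0,[-4.5,0,0],[0,0,0]],[0,[-6,0,0],[0,0,0]],[0,[-9,0,0],[0,0,0]],[0,[-12,0,0],[0,0,0]],[0,[-15,0,0],[0,0,0]]]'
python3 -m pendant '[[0,[-15,0,0],[0,0,0]],[0,[-35,0,0],[0,0,0]],[0,[-55,0,0],[0,0,0]],[0,[-75,0,0],[0,0,0]],[0,[-95,0,0],[0,0,0]],[0,[-115,0,0],[0,0,0]],[0,[-125,0,0],[0,0,0]],[0,[-130,0,0],[0,0,0]]]'
python3 - <<'E'
from h import *
c=snap('scene','sc10.png');glassfit(c,.0,.0716)
a=cv2.resize(c['image'][130:330,220:440],(660,600));cv2.imwrite('pics/sc10c.png',a)
p=cloud(c).reshape(-1,3);d=p-O;X=d@CX;Y=d@CY
m=(np.hypot(X,Y)<.018)&(p[:,2]>.15)&(p[:,2]<.25);print('cap z',np.median(p[m,2]),m.sum())
for n,l in [('beaker',0),('flask',0),('stopper',0)]:
  r=models.landmark_of('scene',n); print(n,[(round(q['centre'][1]*640),round(q['centre'][0]*400),round(q['confidence'],2)) for q in r[:2]])
print(telemetry.get_obs()['time_s'],telemetry.get_obs()['force'])
E
```

```text
time_s: 25.75
tool_pos: [0.5518, -0.1283, 0.2152]
tool_rot: [142.1, 90.0, 154.4]
force: [-0.1, -0.3, 0.5]
grip_width: 0.0005
time_s: 26.42
tool_pos: [0.5524, -0.1282, 0.3469]
tool_rot: [-31.0, 89.8, -18.6]
force: [0.5, 0.5, -0.6]
grip_width: 0.0005
glass y -0.0006 yaw -0.06 z 0.0712 X [-0.0838  0.0751] 1046 1195
cap z 0.18568329986779453 169
beaker [(391, 150, 0.6)]
flask [(435, 184, 0.95)]
stopper [(227, 329, 0.94), (254, 370, 0.66)]
26.6167 [-0.16515478 -0.03283656 -0.5179133 ]
```

View pics/sc10c.png

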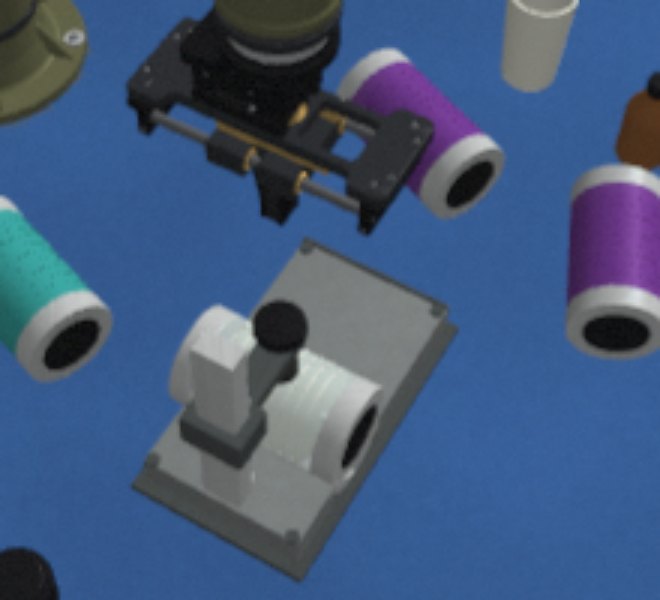

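```bash
python3 -c "
from cell import env
print(env.sign_off())"
```

```text
the job is handed in; nothing more can be done
None
```

The glass is seated in the vee with the clamp foot bearing on it, and I handed the job in at about 26.6 s of the 59 s allowed.

- **Rolling:** I pushed the glass along the ledge with the open fingertips at about 15 mm/s. Force readings between moves never exceeded about 1.5 N. It went over the lip and settled by itself. The last camera fit put its axis within 1 mm of the vee's middle, at 71.2 mm height (71.6 mm expected) and parallel to the vee within 0.1°.
- **Clamping:** I slid the clamp down with the closed fingertips at about 6 N and felt the foot touch the glass with the cap about 186 mm high. I then raised the vertical force on the cap to 17.3 N and let go. After release the cap measured 185.7 mm high, so it stayed down, and the glass had not moved.
- **Sideways load:** while pressing, the wrist also read about 8 N sideways on the cap. It dropped to zero on release with no visible effect.
- **Surroundings:** the beaker, flask and stopper showed at essentially the same pixels as at the start. I did not re-measure the screwdriver or the coloured look-alikes, but I steered clear of them. The arm ended clear of everything, with the wrist force near zero.

I checked the grip only by the force on the cap and by the clamp staying in place. I did not tug on the glass.

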